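# Find the heavy side of a fan wheel by feel and hold it down

### The job

The wheel of the washed extractor fan is out of balance, but its heavy side does not show and its bearings are too stiff for it to swing down by itself. Turn the wheel slowly by hand, feel which way it pulls, then bring its heavy side straight down, and finish while still gripping the wheel and holding it there, so that I can clip a balance weight on at the top. Leave everything else on the counter where it is.

Things in the scene. Friction and masses are not known exactly. Their poses are not given: they have to be found in the camera images.
- axle (a point): Centre of the wheel, on its axle half-way along the vanes' width, 125 mm above the counter. A cast aluminium fan wheel 160 mm across with five straight radial vanes, open at the front, upright on a level axle. Frame fixed to the motor's foot: y level along the axle towards the motor, z up, x level in the plane of the wheel.
- rim_top (a point): Topmost place of the wheel's circle, 80 mm above axle (fixed to the foot, does not turn; same axes). The vanes are flat, 8 mm thick, 36 mm wide along y (18 mm either side of here), from near the hub to 80 mm from the axle, 72 degrees apart, with nothing between them above 30 mm from the axle. Behind them at y = 18 to 29 mm is the round back disc, radius 78 mm.
- motor (a point): Middle of the motor that carries the wheel, 76 mm from axle along y; about 70 mm across, from y = 52 to 142 mm. An upright plate at y = 112 mm, 100 mm wide, its top 160 mm above the counter, holds it on a foot plate fixed firmly to the counter.
- wheel (a joint): Turn of the wheel, rad, no stops; grows as its top moves towards +x of the axle frame; at 0 a vane points straight up. The heavy side is hidden, differs each time and has nothing to do with the zero. Bearing drag about 0.15 N m, against the motion; the heavy side pulls with 0.09 to 0.13 N m when level with the axle: turning is hard while it rises, easy while it sinks. Let go, the wheel stays put.
- spray_mid (a point): Bystander: trigger spray bottle, 86 mm across, 200 mm tall; point on its axis 90 mm up.
- screwdriver_grip (a point): Bystander: screwdriver, 190 mm long, lying beside the fan; point in its handle.
- clip_tin: Bystander: round tin of balance clips, 64 mm across, 45 mm tall, beside the fan; origin under its centre.
- tape: Bystander: roll of tape lying flat, 96 mm across, 24 mm tall, beside the fan; origin under its centre.
- brush_grip (a point): Bystander: cleaning brush, 200 mm long, lying down; point in its handle.
- spanner_grip (a point): Bystander: spanner, 160 mm long, lying flat; point in its handle.
- grease_jar: Bystander: lidded jar, 70 mm across, 70 mm tall; origin under its centre.
Things that resemble listed ones, but are neither listed nor needed, are in the scene too. What is shaped like the part that bears axle but blue or pink is not meant.

How it is judged:
At the end, for the whole second after the job is handed in: The wheel is at rest with its heavy side within 20 degrees of straight down, and the fingers are still gripping it (over 10 N in all) through the last second (z of imbalance_c0 in the frame of axle below -0.05167 m and contact force between the fingers and wheel above 10 N and velocity of joint wheel between -0.1 and 0.1 rad/s); the arm keeps its last pose, push and grip.
It fails at once if the wheel is spun fast (over one turn a second) (velocity of joint wheel above 6.3 rad/s or velocity of joint wheel below -6.3 rad/s).
It fails at once if something else on the counter is moved by over 30 mm (distance of any of spray_mid, screwdriver_grip, clip_tin, tape, brush_grip, spanner_grip, grease_jar from where it was at the start of the episode above 0.03 m).
It also fails if it takes over 72 s, if anything falls off the work surface, if the arm or the gripper's body presses on something with over 40 N, if the wrist force passes 120 N, or if a joint passes its speed limit or range.

### The arm

A 6-joint arm with a two-finger parallel gripper is mounted at the origin on the work surface. World frame = base frame: x ahead of the robot, y to its left, z up, the work surface at z = 0. Lengths are in m, angles in rad, forces in N, time in s.
With the tool pointing down it reaches from about 0.25 to 0.775 m from the base axis. Payload 8.9 kg.
Tool frame: the origin (TCP) lies at the very end of the fingers, on their centre line; the grasp point (between the pads) lies 19 mm behind it (bot.tcp_to_grasp is the distance from the TCP to the grasp point, in m); z points along the fingers, y is the direction in which the jaws open and shut (so a half turn about z gives the same grasp; the last joint's range is limited). The gripper opens to 85 mm and grips with 20 to 120 N. Pads are 22 mm wide; open, the fingers measure 114 mm over their backs; the gripper's body (76 mm by 85 mm) begins 54 mm behind the grasp point. The pads swing forward as they close: fully open they stand 13 mm farther back than shut.
Start: joints at [-1.345, 0.291, -0.153, 1.127, 0, 1.431], TCP at [0.187, -0.49, 0.231] pointing down, gripper open.
Joint ranges: [-2.52, 2.52], [-0.91, 1.74], [-1.3, 1.37], [-1.96, 2.02], [-1.52, 1.47], [-3.14, 3.14]. Speed limits (rad/s): [2.22, 2.22, 2.79, 3.14, 3.14, 3.14].

### API

Orientations are given as a unit quaternion [x, y, z, w].
In Python, from bench import bot, viewer gives the robot as it stands.
- The arm moves only by the tool drive_tool, never from a script. Its argument "deltas" is a list of rows, each a list of 5 numbers: the closure, from 0 (fully open) to 1 (shut), then the shift along the world's x, y, z in m, then the turn about the world's z in rad. A call has exactly 5 rows; each row shifts and turns the commanded pose from where the row before left it; what a row does not reach is not made up. A row lasts 1/12 s, in which the tool goes at most 41.7 mm and 7.16 degrees, less where a joint would pass 70% of its speed; a pose out of reach is approached as far as the arm can. A call with a gripper value outside its range is refused whole. The fingers move at their own pace and stop on an object; "squeeze" is the grip in N (left out, the last holds). Time passes only in rows, so rows that do not move let the fingers close, or fill a call up. It gives the time, the measured TCP pose, the force and the opening at its end, in the units of the state.
- bot.state(): the state, without advancing time (a new reading comes with each control period).
- viewer.capture(name): name is "scene" or "top" or "wrist"; returns a dict with "image" (400x640x3 uint8, red, green, blue), "fovy" (degrees; the focal length in pixels is half the picture's height over the tangent of half this angle, whatever the lens; pixels are square), "cx", "cy" (the principal point, pixels), "dist_coeffs" ([k1, k2, p1, p2, k3] as OpenCV has them; the pictures are not rectified), "R" (3x3) and "t" (3): a world point X has camera coordinates R X + t; the wrist camera has in their place "T_tool_cam" (4x4, takes a point from camera to tool coordinates, whose origin is the TCP and whose axes are the flange's). Camera axes: x right, y down, z forward; pixel columns grow to the right and rows downward; lengths in m; the calibration is good to about 2 mm. A picture is of the moment at which its call begins: read the wrist's pose just before it. There is no depth.
- bot.close_job(): hands the job in, once; it reports no verdict.
The state is a dict: "clock": time; "joints": joint angles; "qvel": joint speeds; "joint_efforts": joint torques, N m; "tcp_pos": TCP position; "tool_rot": TCP orientation; "force": force on the tool from outside, world axes, zero at the start; "ft_torque": the same for the moment, N m; "gripper_width": opening from 0.0 (shut) to 1.0 (fully open).
Only numpy, scipy, OpenCV 4.12 (cv2) and the standard library are available. Lean on these libraries where they do the work, as an engineer would, in place of code of your own. Each camera call takes 0.05 s, during which the arm holds its last target. There are 200 camera calls.

## Working session

There is one attempt and no reset: what is moved stays moved. The work goes in short steps, Python scripts to look and compute and a tool call to move; the robot and the scene stay as the last step left them, time stands still between calls to the robot, and variables do not carry over. Pictures are saved under pics/ and viewed, about 8 in all and at most 12, crops included, and the job is handed in when it is done.

Besides the shell and the picture viewer there is one more tool, called by a JSON object that holds its "method" and its "body". drive_tool: Moves the arm, as the interface text tells. Its arguments: {"type":"object","properties":{"deltas":{"type":"array","items":{"type":"array","items":{"type":"number"}}},"squeeze":{"type":"number"}},"required":["deltas"]}

```bash
mkdir -p pics; ls
python3 - <<'E'
from bench import bot, viewer
import cv2
print(bot.state())
for n in("scene","top"):
    c=viewer.capture(n); cv2.imwrite(f"pics/{n}1.png",c["image"][:,:,::-1])
    print({k:v for k,v in c.items() if k!="image"})
E
```

```text
pics
{'clock': 0.0, 'joints': array([-1.34530103e+00,  2.91265599e-01, -1.54132388e-01,  1.12668572e+00,
        3.03469322e-05,  1.43147369e+00]), 'qvel': array([-0.00068276, -0.00077953,  0.0028219 , -0.00092094, -0.0022279 ,
        0.00295856]), 'joint_efforts': array([ 6.82141626e-05, -5.37144542e+01,  3.31373584e+01,  1.58692285e-02,
        3.98188388e-05,  5.72329938e-06]), 'tcp_pos': array([ 0.1872129 , -0.49002149,  0.23073766]), 'tool_rot': array([ 9.83409360e-01,  1.81399053e-01, -1.25661904e-05, -6.43744113e-04]), 'force': array([ 0.25997635, -0.69284423, -0.98872285]), 'ft_torque': array([ 0.0137238 , -0.02392394, -0.0294019 ]), 'gripper_width': 0.9990715669301424}
{'fovy': 52.499701135809474, 'cx': 318.1653799649124, 'cy': 201.31740096916423, 'dist_coeffs': array([-0.043076,  0.      ,  0.      ,  0.      ,  0.      ]), 'R': array([[ 0.16333556,  0.98656751,  0.00245826],
       [ 0.69298497, -0.11295596, -0.7120483 ],
       [-0.70220604,  0.11800634, -0.70212618]]), 't': array([ 0.02360922, -0.25632198,  1.63775616])}
{'fovy': 42.32671024990276, 'cx': 324.2951172219986, 'cy': 210.45989486566947, 'dist_coeffs': array([-0.04508093,  0.        ,  0.        ,  0.        ,  0.        ]), 'R': array([[ 0.02733854, -0.999625  ,  0.00157208],
       [-0.988184  , -0.02726285, -0.15082813],
       [ 0.15081443,  0.00256992, -0.98855875]]), 't': array([-0.11060792,  0.5226988 ,  1.57935673])}
```

View pics/scene1.png

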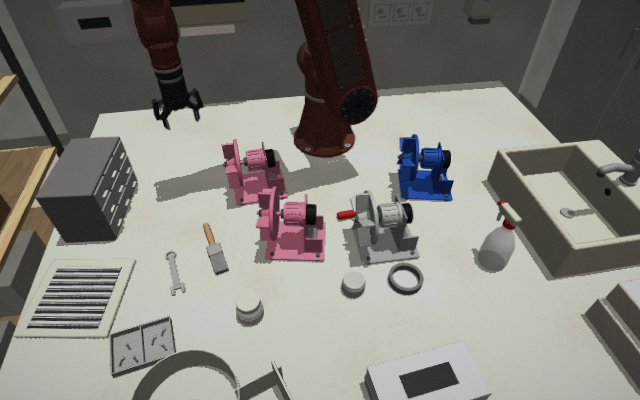

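View pics/top1.png

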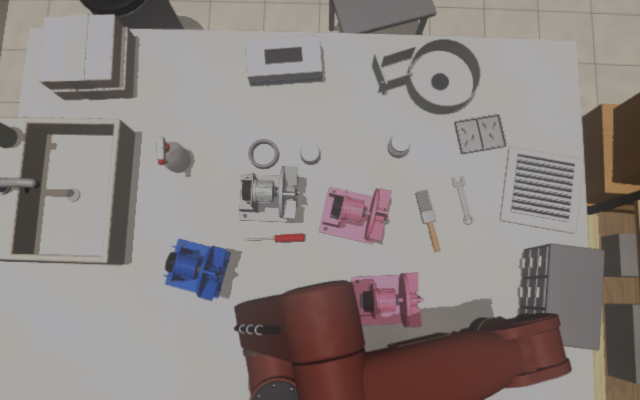

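The grey fan is at about (262–295,192) in the top view and (385,220) in the scene view. The motor points toward +y in the world frame and the wheel's open front faces −y. I'll zoom in on both views next.

```bash
cat > h.py <<'E'
import numpy as np, cv2
from bench import bot, viewer
def ray(c,px):
    f=200/np.tan(np.radians(c["fovy"]/2)); K=np.array([[f,0,c["cx"]],[0,f,c["cy"]],[0,0,1]])
    u=cv2.undistortPoints(np.array([[px]],float),K,c["dist_coeffs"])[0,0]
    return -c["R"].T@c["t"], c["R"].T@np.array([u[0],u[1],1])
def onz(c,px,z):
    o,d=ray(c,px); return o+d*(z-o[2])/d[2]
def proj(c,X):
    f=200/np.tan(np.radians(c["fovy"]/2)); K=np.array([[f,0,c["cx"]],[0,f,c["cy"]],[0,0,1]])
    return cv2.projectPoints(np.atleast_2d(X).astype(float),cv2.Rodrigues(c["R"])[0],c["t"],K,c["dist_coeffs"])[0][:,0]
E
python3 - <<'E'
from h import *
s=cv2.imread("pics/scene1.png")[180:270,330:430]; t=cv2.imread("pics/top1.png")[130:250,230:310]
a=cv2.resize(s,(500,450),interpolation=cv2.INTER_CUBIC); b=cv2.resize(t,(300,450),interpolation=cv2.INTER_CUBIC)
cv2.imwrite("pics/crop.png",np.hstack([a,b]))
c=viewer.capture("top")
for p in((290,192),(262,192),(239,222),(282,222)): print(p,onz(c,p,.125),onz(c,p,0.005))
E
```

```text
(290, 192) [0.56540593 0.00737916 0.125     ] [0.58790045 0.01591246 0.005     ]
(262, 192) [0.56312075 0.09096444 0.125     ] [0.5854343  0.10611705 0.005     ]
(239, 222) [0.47102726 0.15499318 0.125     ] [0.48604771 0.17521638 0.005     ]
(282, 222) [0.47456757 0.02766488 0.125     ] [0.48986839 0.03780466 0.005     ]
```

View pics/crop.png

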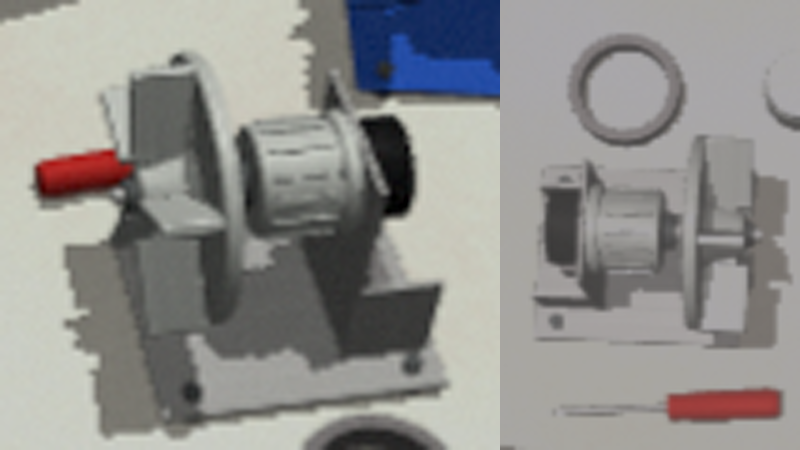

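Run:
```python
from h import *
c=viewer.capture("top"); w=viewer.capture("wrist")
P=lambda x,y:(230+(x-500)/3.75,130+y/3.75)
for n,p,z in(("vane tip front",P(755,240),.205),("vane tip back",P(703,240),.205),("disc back far",P(690,138),.125),("disc near",P(690,325),.125),("upper vane front far",P(752,140),.15),("lower vane front near",P(745,330),.1),("foot c",P(535,340),.01),("foot d",P(712,347),.01),("foot far",P(540,165),.01)): print(n,onz(c,p,z).round(4))
print(-c["R"].T@c["t"], w["T_tool_cam"], w["fovy"],w["cx"],w["cy"],w["dist_coeffs"])
```

```text
vane tip front [ 0.5453 -0.0211  0.205 ]
vane tip back [0.5442 0.018  0.205 ]
disc back far [0.6417 0.0384 0.125 ]
disc near [0.4904 0.0322 0.125 ]
upper vane front far [ 0.6355 -0.0129  0.15  ]
lower vane front near [ 0.491  -0.0099  0.1   ]
foot c [0.4897 0.1735 0.01  ]
foot d [0.4879 0.0229 0.01  ]
foot far [0.6417 0.1772 0.01  ]
[ 0.28135666 -0.100375    1.64029849] [[ 4.97348665e-05 -9.55148104e-01 -2.96128513e-01  7.51845580e-02]
 [ 9.99999677e-01 -1.90221386e-04  7.81500047e-04  2.91612279e-04]
 [-8.02778265e-04 -2.96128456e-01  9.55147786e-01 -1.42322337e-01]
 [ 0.00000000e+00  0.00000000e+00  0.00000000e+00  1.00000000e+00]] 60.842057152907884 318.7311819295016 204.77305130089266 [-0.01750287  0.          0.          0.          0.        ]
```

{"method": "drive_tool", "body": {"deltas": [[0, 0.008, 0.012, 0.03, 0.06], [0, 0.016, 0.02, 0.03, 0.06], [0, 0.018, 0.025, 0.025, 0.06], [0, 0.018, 0.025, 0.025, 0.06], [0, 0.018, 0.025, 0.02, 0.06]], "squeeze": 30}}

```text
clock: 0.67
tcp_pos: [0.2658, -0.3825, 0.3631]
tool_rot: [0.945, 0.327, 0.0, 0.001]
force: [1.0, -0.6, 1.0]
gripper_width: 0.996
```

{"method": "drive_tool", "body": {"deltas": [[0, 0.018, 0.025, 0.005, 0.06], [0, 0.018, 0.025, 0.005, 0.06], [0, 0.018, 0.025, 0, 0.06], [0, 0.018, 0.025, 0, 0.06], [0, 0.018, 0.025, 0, 0.06]]}}

```text
clock: 1.08
tcp_pos: [0.3559, -0.2571, 0.3715]
tool_rot: [0.885, 0.465, 0.0, 0.0]
force: [0.3, -0.4, -0.9]
gripper_width: 0.999
```

{"method": "drive_tool", "body": {"deltas": [[0, 0.02, 0.025, 0, 0.06], [0, 0.02, 0.025, 0, 0.06], [0, 0.02, 0.025, 0, 0.06], [0, 0.02, 0.025, 0, 0.06], [0, 0.02, 0.025, 0, 0.06]]}}

```text
clock: 1.5
tcp_pos: [0.456, -0.132, 0.3714]
tool_rot: [0.806, 0.592, 0.0, 0.0]
force: [0.2, -0.2, 0.5]
gripper_width: 1.001
```

{"method": "drive_tool", "body": {"deltas": [[0, 0.02, 0.026, 0, 0.06], [0, 0.02, 0.026, 0, 0.06], [0, 0.02, 0.026, 0, 0.06], [0, 0.02, 0.026, 0, 0.06], [0, 0.02, 0.026, 0, 0.06]]}}

```text
clock: 1.92
tcp_pos: [0.556, -0.0019, 0.3713]
tool_rot: [0.708, 0.706, 0.0, 0.0]
force: [0.3, -0.5, 0.2]
gripper_width: 1.0
```

{"method": "drive_tool", "body": {"deltas": [[0.75, 0, 0, 0, 0.03], [0.75, 0, 0, 0, 0], [0.75, 0, 0, 0, 0], [0.75, 0, 0, 0, 0], [0.75, 0, 0, 0, 0]]}}

```text
clock: 2.33
tcp_pos: [0.5549, -0.0042, 0.3716]
tool_rot: [0.699, 0.715, 0.0, 0.0]
force: [1.3, 0.6, 0.2]
gripper_width: 0.3
```

```bash
cat >> h.py <<'E'
from scipy.spatial.transform import Rotation as Ro
def wrist():
    s=bot.state(); c=viewer.capture("wrist"); T=np.eye(4); T[:3,:3]=Ro.from_quat(s["tool_rot"]).as_matrix(); T[:3,3]=s["tcp_pos"]
    M=np.linalg.inv(T@c["T_tool_cam"]); c["R"]=M[:3,:3]; c["t"]=M[:3,3]; return s,c
E
python3 - <<'E'
from h import *
s,c=wrist(); print(s["tcp_pos"],s["tool_rot"],s["force"],s["gripper_width"],s["clock"],s["joints"])
cv2.imwrite("pics/w1.png",c["image"][:,:,::-1]); np.savez("w1.npz",**c)
E
```

```text
[ 0.55491473 -0.00424605  0.37156352] [6.99289394e-01 7.14838668e-01 1.16645765e-05 1.47286611e-04] [1.29812787 0.61345563 0.236044  ] 0.2999813491661652 2.3333 [-1.39308207e-01  3.22205775e-01  2.54267210e-01  1.50260679e+00
 -1.55976347e-04  1.40949766e+00]
```

View pics/w1.png

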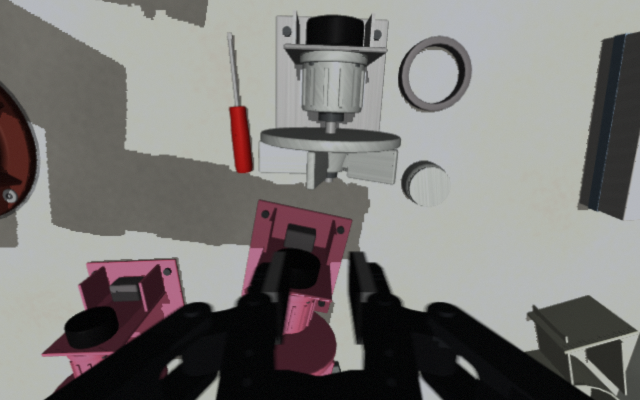

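The wrist view shows the grey wheel's disc from (259,140) to (400,142). One vane is near the top with its outer edge at about (307–328, 150–188). I'll zoom in on it.

Run:
```python
from h import *
t=cv2.imread("pics/w1.png")[115:205,250:410]
cv2.imwrite("pics/w1c.png",cv2.resize(t,(800,450),interpolation=cv2.INTER_CUBIC))
```

```text
(no output)
```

View pics/w1c.png

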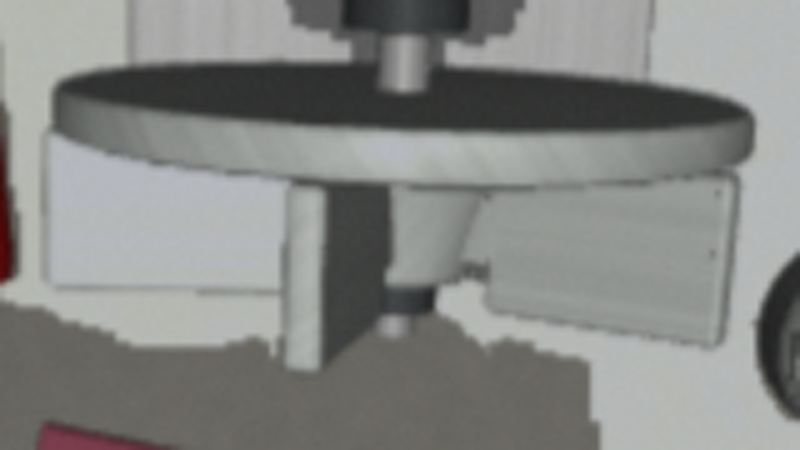

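Run:
```python
from h import *
c=dict(np.load("w1.npz"))
P=lambda x,y:(250+x/5,115+y/5)
for n,p,z in(("shaft front",P(395,325),.13),("shaft rear",P(405,75),.13),("disc L",P(54,97),.125),("disc R",P(754,130),.125),("vane tip front",P(304,370),.203),("vane tip back",P(307,186),.203),("right vane front-corner",P(718,345),.13),("left vane front corner",P(48,285),.13)): print(n,onz(c,p,z).round(4))
```

```text
shaft front [ 0.5668 -0.0181  0.13  ]
shaft rear [0.5673 0.0385 0.13  ]
disc L [0.4887 0.0315 0.125 ]
disc R [0.6468 0.0277 0.125 ]
vane tip front [ 0.5474 -0.0103  0.203 ]
vane tip back [0.5474 0.0244 0.203 ]
right vane front-corner [ 0.6418 -0.0212  0.13  ]
left vane front corner [ 0.487  -0.0105  0.13  ]
```

{"method": "drive_tool", "body": {"deltas": [[0.65, -0.002, 0.006, -0.02, -0.022], [0.65, 0, 0, -0.025, 0], [0.65, 0, 0, -0.025, 0], [0.65, 0, 0, -0.02, 0], [0.65, 0, 0, -0.02, 0]]}}

```text
clock: 2.8
tcp_pos: [0.5528, 0.002, 0.2604]
tool_rot: [0.707, 0.707, 0.0, 0.0]
force: [0.1, 0.1, -0.8]
gripper_width: 0.347
```

{"method": "drive_tool", "body": {"deltas": [[0.65, 0, 0, -0.02, 0], [0.65, 0, 0, -0.015, 0], [0.65, 0, 0, -0.005, 0], [0.65, 0, 0, 0, 0], [0.65, 0, 0, 0, 0]]}}

```text
clock: 3.22
tcp_pos: [0.5535, 0.0022, 0.2221]
tool_rot: [0.707, 0.708, 0.0, 0.0]
force: [-0.2, -0.6, 0.5]
gripper_width: 0.349
```

Run:
```python
from h import *
s,c=wrist(); print(s["tcp_pos"],s["tool_rot"],s["force"],s["ft_torque"],s["gripper_width"],s["clock"])
t=cv2.imwrite("pics/w2.png",c["image"][:,:,::-1])
```

```text
[0.55350245 0.00220198 0.22209706] [7.06642851e-01 7.07570313e-01 2.21520291e-04 2.89719915e-04] [-0.195781   -0.56262679  0.51759717] [ 0.02776762 -0.02728262 -0.01097401] 0.3488560869372216 3.2167
```

View pics/w2.png

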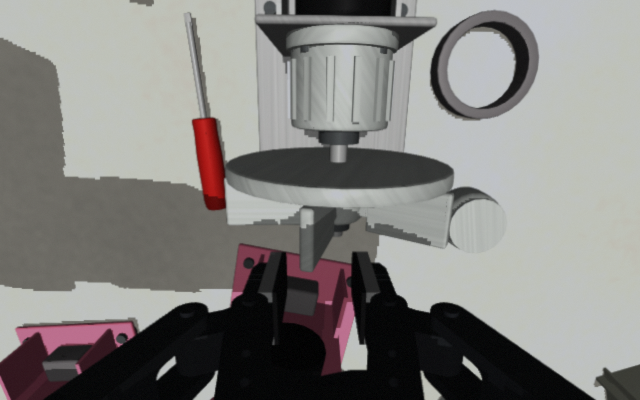

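The open fingers straddle column 320 and the vane tip lies at about (307,265), between them. I'll check the alignment numerically.

Run:
```python
from h import *
s,c=wrist()
for n,p,z in(("tip front",(307,268),.203),("tip back",(308,206),.203),("shaft r",(339,155),.13),("disc L",(226,170),.125),("disc R",(454,177),.125)): print(n,onz(c,p,z).round(4))
print(proj(c,[s["tcp_pos"],s["tcp_pos"]+[0,.011,0],s["tcp_pos"]+[.015,0,0],[.567,.007,.205],[.567,.025,.205],[.567,-.011,.205]]).round(0))
```

```text
tip front [ 0.5475 -0.0079  0.203 ]
tip back [0.5483 0.0264 0.203 ]
shaft r [0.5677 0.0404 0.13  ]
disc L [0.4874 0.0288 0.125 ]
disc R [0.6513 0.0239 0.125 ]
[[319. 268.]
 [319. 247.]
 [351. 268.]
 [345. 244.]
 [346. 210.]
 [344. 275.]]
```

{"method": "drive_tool", "body": {"deltas": [[0.65, 0, 0, -0.01, 0], [0.65, 0, 0, -0.01, 0], [0.65, 0, 0, -0.01, 0], [0.65, 0, 0, -0.005, 0], [0.65, 0, 0, 0, 0]]}}

```text
clock: 3.73
tcp_pos: [0.5522, 0.0027, 0.1845]
tool_rot: [0.706, 0.708, -0.001, -0.001]
force: [-0.2, 0.3, 0.1]
gripper_width: 0.351
```

{"method": "drive_tool", "body": {"deltas": [[0.65, 0.002, 0, 0, 0], [0.65, 0.002, 0, 0, 0], [0.65, 0.002, 0, 0, 0], [0.65, 0.002, 0, 0, 0], [0.65, 0.002, 0, 0, 0]]}}

```text
clock: 4.15
tcp_pos: [0.5632, 0.0026, 0.1866]
tool_rot: [0.706, 0.708, -0.0, -0.0]
force: [-4.0, 0.3, 2.2]
gripper_width: 0.349
```

{"method": "drive_tool", "body": {"deltas": [[0.65, 0.002, 0, 0.0003, 0], [0.65, 0.002, 0, 0.0003, 0], [0.65, 0.002, 0, 0.0003, 0], [0.65, 0.002, 0, 0.0003, 0], [0.65, 0.002, 0, 0.0003, 0]]}}

```text
clock: 4.57
tcp_pos: [0.5736, 0.0025, 0.1879]
tool_rot: [0.706, 0.708, -0.0, 0.0]
force: [-2.7, -0.5, 1.3]
gripper_width: 0.351
```

{"method": "drive_tool", "body": {"deltas": [[0.65, 0.002, 0, 0, 0], [0.65, 0.002, 0, 0, 0], [0.65, 0.002, 0, 0, 0], [0.65, 0.002, 0, 0, 0], [0.65, 0.002, 0, 0, 0]]}}

```text
clock: 4.98
tcp_pos: [0.5835, 0.0025, 0.1878]
tool_rot: [0.706, 0.708, -0.0, -0.0]
force: [-4.4, -0.0, 3.3]
gripper_width: 0.352
```

{"method": "drive_tool", "body": {"deltas": [[0.65, 0.002, 0, -0.0003, 0], [0.65, 0.002, 0, -0.0003, 0], [0.65, 0.002, 0, -0.0003, 0], [0.65, 0.002, 0, -0.0003, 0], [0.65, 0.002, 0, -0.0003, 0]]}}

```text
clock: 5.4
tcp_pos: [0.5936, 0.0025, 0.1864]
tool_rot: [0.706, 0.708, 0.0, 0.0]
force: [-2.7, -2.0, 1.2]
gripper_width: 0.351
```

{"method": "drive_tool", "body": {"deltas": [[0.65, 0.002, 0, -0.0007, 0], [0.65, 0.002, 0, -0.0007, 0], [0.65, 0.002, 0, -0.0007, 0], [0.65, 0.002, 0, -0.0007, 0], [0.65, 0.002, 0, -0.0007, 0]]}}

```text
clock: 5.82
tcp_pos: [0.6037, 0.0026, 0.1828]
tool_rot: [0.706, 0.708, 0.0, 0.0]
force: [-2.4, -0.5, 3.9]
gripper_width: 0.351
```

{"method": "drive_tool", "body": {"deltas": [[0.65, 0.002, 0, -0.0011, 0], [0.65, 0.002, 0, -0.0011, 0], [0.65, 0.002, 0, -0.0011, 0], [0.65, 0.002, 0, -0.0011, 0], [0.65, 0.002, 0, -0.0011, 0]]}}

```text
clock: 6.23
tcp_pos: [0.6137, 0.0026, 0.1772]
tool_rot: [0.706, 0.708, 0.0, 0.0]
force: [-1.1, -0.9, 3.0]
gripper_width: 0.343
```

Run:
```python
from h import *
s,c=wrist(); print(s["tcp_pos"],s["force"],s["ft_torque"],s["gripper_width"],s["clock"])
t=cv2.imwrite("pics/w3.png",c["image"][:,:,::-1]); np.savez("w3.npz",**c)
```

```text
[0.61365376 0.00256961 0.17721891] [-1.07459693 -0.86924111  3.00245427] [-0.10167293  0.34970455  0.0369093 ] 0.34311254003887803 6.2333
```

View pics/w3.png

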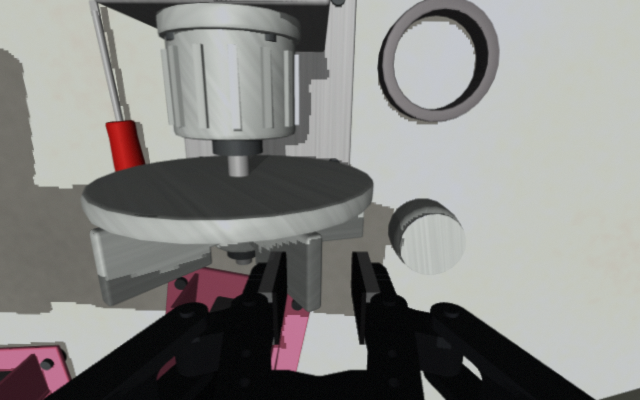

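Vane 0 sits between the fingers at about (305,270), and the next vane tip is at about (100,265). I'll measure its angle.

Run:
```python
from h import *
c=dict(np.load("w3.npz")); A=np.array([.568,.008,.125])
for n,p,z in(("next tip front",(101,302),.186),("next tip front back",(97,232),.186),("cur tip",(314,308),.190),("shaft",(238,170),.13),("shaft f",(244,262),.13),("dL",(82,195),.125),("dR",(373,190),.125)):
    q=onz(c,p,z)-A; print(n,q.round(4),np.arctan2(q[0],q[2]).round(3))
```

```text
next tip front [-0.0535 -0.0183  0.061 ] -0.72
next tip front back [-0.0486  0.0159  0.061 ] -0.673
cur tip [ 0.0435 -0.0182  0.065 ] 0.589
shaft [-0.0002  0.0313  0.005 ] -0.047
shaft f [-0.0005 -0.0262  0.005 ] -0.094
dL [-0.0961  0.0151  0.    ] -1.571
dR [0.0775 0.0185 0.    ] 1.571
```

{"method": "drive_tool", "body": {"deltas": [[0.65, -0.002, 0, 0, 0], [0.65, 0, 0, 0.015, 0], [0.65, 0, 0, 0.02, 0], [0.65, 0, 0, 0.015, 0], [0.65, 0, 0, 0, 0]]}}

```text
clock: 6.7
tcp_pos: [0.6127, 0.0025, 0.2302]
tool_rot: [0.706, 0.708, 0.001, 0.002]
force: [0.9, 0.6, 0.6]
gripper_width: 0.349
```

{"method": "drive_tool", "body": {"deltas": [[0.65, -0.015, 0, 0, 0], [0.65, -0.025, 0, 0, 0], [0.65, -0.025, 0, 0, 0], [0.65, -0.021, 0, 0, 0], [0.65, 0, 0, 0, 0]]}}

```text
clock: 7.12
tcp_pos: [0.5214, 0.003, 0.2267]
tool_rot: [0.706, 0.708, -0.001, -0.001]
force: [1.4, 0.6, 0.1]
gripper_width: 0.352
```

{"method": "drive_tool", "body": {"deltas": [[0.65, 0, 0, -0.015, 0], [0.65, 0, 0, -0.015, 0], [0.65, 0, 0, -0.013, 0], [0.65, 0, 0, -0.008, 0], [0.65, 0, 0, 0, 0]]}}

```text
clock: 7.53
tcp_pos: [0.5244, 0.0027, 0.1743]
tool_rot: [0.706, 0.708, -0.001, -0.001]
force: [-0.9, -0.6, 0.0]
gripper_width: 0.346
```

{"method": "drive_tool", "body": {"deltas": [[0.65, 0.0022, 0, 0.0005, 0], [0.65, 0.0022, 0, 0.0005, 0], [0.65, 0.0022, 0, 0.0005, 0], [0.65, 0.0022, 0, 0.0005, 0], [0.65, 0.0022, 0, 0.0005, 0]]}}

```text
clock: 7.95
tcp_pos: [0.5357, 0.0026, 0.1794]
tool_rot: [0.706, 0.708, -0.001, -0.0]
force: [-5.7, -0.1, 3.9]
gripper_width: 0.349
```

{"method": "drive_tool", "body": {"deltas": [[0.65, 0.0022, 0, 0.001, 0], [0.65, 0.0022, 0, 0.001, 0], [0.65, 0.0022, 0, 0.001, 0], [0.65, 0.0022, 0, 0.001, 0], [0.65, 0.0022, 0, 0.001, 0]]}}

```text
clock: 8.37
tcp_pos: [0.5476, 0.0025, 0.1841]
tool_rot: [0.706, 0.708, 0.0, 0.0]
force: [-3.7, -0.7, 2.2]
gripper_width: 0.347
```

{"method": "drive_tool", "body": {"deltas": [[0.65, 0.0022, 0, 0.0007, 0], [0.65, 0.0022, 0, 0.0007, 0], [0.65, 0.0022, 0, 0.0007, 0], [0.65, 0.0022, 0, 0.0007, 0], [0.65, 0.0022, 0, 0.0007, 0]]}}

```text
clock: 8.78
tcp_pos: [0.5586, 0.0025, 0.1874]
tool_rot: [0.706, 0.708, 0.0, 0.0]
force: [-1.9, -0.0, 1.1]
gripper_width: 0.349
```

{"method": "drive_tool", "body": {"deltas": [[0.65, 0.0022, 0, 0.0003, 0], [0.65, 0.0022, 0, 0.0003, 0], [0.65, 0.0022, 0, 0.0003, 0], [0.65, 0.0022, 0, 0.0003, 0], [0.65, 0.0022, 0, 0.0003, 0]]}}

```text
clock: 9.2
tcp_pos: [0.5696, 0.0026, 0.1888]
tool_rot: [0.706, 0.708, 0.0, 0.0]
force: [-2.0, -0.7, 1.3]
gripper_width: 0.35
```

{"method": "drive_tool", "body": {"deltas": [[0.65, 0.0022, 0, 0.0001, 0], [0.65, 0.0022, 0, 0.0001, 0], [0.65, 0.0022, 0, 0.0001, 0], [0.65, 0.0022, 0, 0.0001, 0], [0.65, 0.0022, 0, 0.0001, 0]]}}

```text
clock: 9.62
tcp_pos: [0.5805, 0.0025, 0.1893]
tool_rot: [0.706, 0.708, -0.0, -0.0]
force: [-1.6, -0.9, 0.4]
gripper_width: 0.351
```

{"method": "drive_tool", "body": {"deltas": [[0.65, 0.0022, 0, -0.0002, 0], [0.65, 0.0022, 0, -0.0002, 0], [0.65, 0.0022, 0, -0.0002, 0], [0.65, 0.0022, 0, -0.0002, 0], [0.65, 0.0022, 0, -0.0002, 0]]}}

```text
clock: 10.03
tcp_pos: [0.5915, 0.0025, 0.1882]
tool_rot: [0.706, 0.708, -0.0, 0.0]
force: [-1.4, -0.8, 0.0]
gripper_width: 0.352
```

{"method": "drive_tool", "body": {"deltas": [[0.65, 0.0022, 0, -0.0006, 0], [0.65, 0.0022, 0, -0.0006, 0], [0.65, 0.0022, 0, -0.0006, 0], [0.65, 0.0022, 0, -0.0006, 0], [0.65, 0.0022, 0, -0.0006, 0]]}}

```text
clock: 10.45
tcp_pos: [0.6025, 0.0025, 0.1852]
tool_rot: [0.706, 0.708, 0.0, -0.0]
force: [-1.2, 0.2, 0.7]
gripper_width: 0.351
```

{"method": "drive_tool", "body": {"deltas": [[0.65, 0.0022, 0, -0.0012, 0], [0.65, 0.0022, 0, -0.0012, 0], [0.65, 0.0022, 0, -0.0012, 0], [0.65, 0.0022, 0, -0.0012, 0], [0.65, 0.0022, 0, -0.0012, 0]]}}

```text
clock: 10.87
tcp_pos: [0.6136, 0.0026, 0.1792]
tool_rot: [0.706, 0.708, 0.0, 0.0]
force: [-0.9, -0.3, 1.2]
gripper_width: 0.352
```

{"method": "drive_tool", "body": {"deltas": [[0.65, -0.002, 0, 0, 0], [0.65, 0, 0, 0.015, 0], [0.65, 0, 0, 0.02, 0], [0.65, 0, 0, 0.015, 0], [0.65, 0, 0, 0, 0]]}}

```text
clock: 11.28
tcp_pos: [0.6127, 0.0024, 0.2324]
tool_rot: [0.706, 0.708, 0.001, 0.002]
force: [0.6, -0.3, 0.4]
gripper_width: 0.349
```

{"method": "drive_tool", "body": {"deltas": [[0.65, -0.015, 0, 0, 0], [0.65, -0.025, 0, 0, 0], [0.65, -0.025, 0, 0, 0], [0.65, -0.021, 0, 0, 0], [0.65, 0, 0, 0, 0]]}}

```text
clock: 11.7
tcp_pos: [0.5214, 0.003, 0.2288]
tool_rot: [0.706, 0.708, -0.001, -0.001]
force: [0.9, 0.4, 0.7]
gripper_width: 0.35
```

{"method": "drive_tool", "body": {"deltas": [[0.65, 0, 0, -0.015, 0], [0.65, 0, 0, -0.015, 0], [0.65, 0, 0, -0.015, 0], [0.65, 0, 0, -0.008, 0], [0.65, 0, 0, 0, 0]]}}

```text
clock: 12.12
tcp_pos: [0.5243, 0.0027, 0.1743]
tool_rot: [0.706, 0.708, -0.001, -0.001]
force: [-0.2, 0.2, 0.4]
gripper_width: 0.35
```

{"method": "drive_tool", "body": {"deltas": [[0.65, 0.0022, 0, 0.0005, 0], [0.65, 0.0022, 0, 0.0005, 0], [0.65, 0.0022, 0, 0.0005, 0], [0.65, 0.0022, 0, 0.0005, 0], [0.65, 0.0022, 0, 0.0005, 0]]}}

```text
clock: 12.53
tcp_pos: [0.5368, 0.0025, 0.1794]
tool_rot: [0.706, 0.708, 0.0, 0.0]
force: [-1.6, 0.7, 1.8]
gripper_width: 0.352
```

{"method": "drive_tool", "body": {"deltas": [[0.65, 0.0022, 0, 0.001, 0], [0.65, 0.0022, 0, 0.001, 0], [0.65, 0.0022, 0, 0.001, 0], [0.65, 0.0022, 0, 0.001, 0], [0.65, 0.0022, 0, 0.001, 0]]}}

```text
clock: 12.95
tcp_pos: [0.5476, 0.0025, 0.1839]
tool_rot: [0.706, 0.708, 0.0, 0.0]
force: [-2.0, -1.3, 1.9]
gripper_width: 0.354
```

{"method": "drive_tool", "body": {"deltas": [[0.65, 0.0022, 0, 0.0007, 0], [0.65, 0.0022, 0, 0.0007, 0], [0.65, 0.0022, 0, 0.0007, 0], [0.65, 0.0022, 0, 0.0007, 0], [0.65, 0.0022, 0, 0.0007, 0]]}}

```text
clock: 13.37
tcp_pos: [0.5585, 0.0025, 0.1873]
tool_rot: [0.706, 0.708, -0.0, 0.0]
force: [-0.7, -0.2, 0.6]
gripper_width: 0.35
```

{"method": "drive_tool", "body": {"deltas": [[0.65, 0.0022, 0, 0.0003, 0], [0.65, 0.0022, 0, 0.0003, 0], [0.65, 0.0022, 0, 0.0003, 0], [0.65, 0.0022, 0, 0.0003, 0], [0.65, 0.0022, 0, 0.0003, 0]]}}

```text
clock: 13.78
tcp_pos: [0.5695, 0.0025, 0.1888]
tool_rot: [0.706, 0.708, 0.0, -0.0]
force: [-0.5, -0.2, -0.0]
gripper_width: 0.346
```

{"method": "drive_tool", "body": {"deltas": [[0.65, 0.0022, 0, 0.0001, 0], [0.65, 0.0022, 0, 0.0001, 0], [0.65, 0.0022, 0, 0.0001, 0], [0.65, 0.0022, 0, 0.0001, 0], [0.65, 0.0022, 0, 0.0001, 0]]}}

```text
clock: 14.2
tcp_pos: [0.5805, 0.0025, 0.1893]
tool_rot: [0.706, 0.708, -0.0, -0.0]
force: [-0.6, 0.2, 1.0]
gripper_width: 0.35
```

{"method": "drive_tool", "body": {"deltas": [[0.65, 0.0022, 0, -0.0002, 0], [0.65, 0.0022, 0, -0.0002, 0], [0.65, 0.0022, 0, -0.0002, 0], [0.65, 0.0022, 0, -0.0002, 0], [0.65, 0.0022, 0, -0.0002, 0]]}}

```text
clock: 14.62
tcp_pos: [0.5915, 0.0025, 0.1883]
tool_rot: [0.706, 0.708, -0.0, -0.0]
force: [-0.9, -0.6, -0.0]
gripper_width: 0.348
```

{"method": "drive_tool", "body": {"deltas": [[0.65, 0.0022, 0, -0.0006, 0], [0.65, 0.0022, 0, -0.0006, 0], [0.65, 0.0022, 0, -0.0006, 0], [0.65, 0.0022, 0, -0.0006, 0], [0.65, 0.0022, 0, -0.0006, 0]]}}

```text
clock: 15.03
tcp_pos: [0.6025, 0.0025, 0.1852]
tool_rot: [0.706, 0.708, -0.0, 0.0]
force: [-1.9, -0.5, 0.1]
gripper_width: 0.347
```

{"method": "drive_tool", "body": {"deltas": [[0.65, 0.0022, 0, -0.0012, 0], [0.65, 0.0022, 0, -0.0012, 0], [0.65, 0.0022, 0, -0.0012, 0], [0.65, 0.0022, 0, -0.0012, 0], [0.65, 0.0022, 0, -0.0012, 0]]}}

```text
clock: 15.45
tcp_pos: [0.6136, 0.0025, 0.1792]
tool_rot: [0.706, 0.708, 0.0, 0.0]
force: [-0.7, -1.0, 1.3]
gripper_width: 0.348
```

{"method": "drive_tool", "body": {"deltas": [[0.65, -0.002, 0, 0, 0], [0.65, 0, 0, 0.015, 0], [0.65, 0, 0, 0.02, 0], [0.65, 0, 0, 0.015, 0], [0.65, 0, 0, 0, 0]]}}

```text
clock: 15.87
tcp_pos: [0.6127, 0.0024, 0.2324]
tool_rot: [0.706, 0.708, 0.001, 0.002]
force: [0.4, 0.6, -0.3]
gripper_width: 0.353
```

{"method": "drive_tool", "body": {"deltas": [[0.65, -0.015, 0, 0, 0], [0.65, -0.025, 0, 0, 0], [0.65, -0.025, 0, 0, 0], [0.65, -0.021, 0, 0, 0], [0.65, 0, 0, 0, 0]]}}

```text
clock: 16.28
tcp_pos: [0.5215, 0.0029, 0.2288]
tool_rot: [0.706, 0.708, -0.001, -0.001]
force: [0.2, 0.2, -0.2]
gripper_width: 0.355
```

{"method": "drive_tool", "body": {"deltas": [[0.65, 0, 0, -0.015, 0], [0.65, 0, 0, -0.015, 0], [0.65, 0, 0, -0.015, 0], [0.65, 0, 0, -0.008, 0], [0.65, 0, 0, 0, 0]]}}

```text
clock: 16.7
tcp_pos: [0.5243, 0.0027, 0.1743]
tool_rot: [0.706, 0.708, -0.001, -0.001]
force: [-0.8, -0.4, 0.3]
gripper_width: 0.349
```

{"method": "drive_tool", "body": {"deltas": [[0.65, 0.0022, 0, 0.0005, 0], [0.65, 0.0022, 0, 0.0005, 0], [0.65, 0.0022, 0, 0.0005, 0], [0.65, 0.0022, 0, 0.0005, 0], [0.65, 0.0022, 0, 0.0005, 0]]}}

```text
clock: 17.12
tcp_pos: [0.5367, 0.0025, 0.1793]
tool_rot: [0.706, 0.708, 0.0, 0.0]
force: [-2.6, 0.3, 1.1]
gripper_width: 0.349
```

{"method": "drive_tool", "body": {"deltas": [[0.65, 0.0022, 0, 0.001, 0], [0.65, 0.0022, 0, 0.001, 0], [0.65, 0.0022, 0, 0.001, 0], [0.65, 0.0022, 0, 0.001, 0], [0.65, 0.0022, 0, 0.001, 0]]}}

```text
clock: 17.53
tcp_pos: [0.5476, 0.0025, 0.184]
tool_rot: [0.706, 0.708, 0.0, 0.0]
force: [-2.6, 0.7, 1.5]
gripper_width: 0.349
```

{"method": "drive_tool", "body": {"deltas": [[0.65, 0.0022, 0, 0.0007, 0], [0.65, 0.0022, 0, 0.0007, 0], [0.65, 0.0022, 0, 0.0007, 0], [0.65, 0.0022, 0, 0.0007, 0], [0.65, 0.0022, 0, 0.0007, 0]]}}

```text
clock: 17.95
tcp_pos: [0.5585, 0.0025, 0.1874]
tool_rot: [0.706, 0.708, -0.0, 0.0]
force: [-2.0, -0.8, 1.0]
gripper_width: 0.347
```

{"method": "drive_tool", "body": {"deltas": [[0.65, 0.0022, 0, 0.0003, 0], [0.65, 0.0022, 0, 0.0003, 0], [0.65, 0.0022, 0, 0.0003, 0], [0.65, 0.0022, 0, 0.0003, 0], [0.65, 0.0022, 0, 0.0003, 0]]}}

```text
clock: 18.37
tcp_pos: [0.5695, 0.0025, 0.1888]
tool_rot: [0.706, 0.708, -0.0, -0.0]
force: [-2.0, 0.6, 0.9]
gripper_width: 0.349
```

{"method": "drive_tool", "body": {"deltas": [[0.65, 0.0022, 0, 0.0001, 0], [0.65, 0.0022, 0, 0.0001, 0], [0.65, 0.0022, 0, 0.0001, 0], [0.65, 0.0022, 0, 0.0001, 0], [0.65, 0.0022, 0, 0.0001, 0]]}}

```text
clock: 18.78
tcp_pos: [0.5804, 0.0025, 0.1893]
tool_rot: [0.706, 0.708, -0.0, -0.0]
force: [-1.4, -0.2, 1.1]
gripper_width: 0.346
```

{"method": "drive_tool", "body": {"deltas": [[0.65, 0.0022, 0, -0.0002, 0], [0.65, 0.0022, 0, -0.0002, 0], [0.65, 0.0022, 0, -0.0002, 0], [0.65, 0.0022, 0, -0.0002, 0], [0.65, 0.0022, 0, -0.0002, 0]]}}

```text
clock: 19.2
tcp_pos: [0.5915, 0.0025, 0.1882]
tool_rot: [0.706, 0.708, -0.0, -0.0]
force: [-3.5, 0.4, 1.2]
gripper_width: 0.35
```

{"method": "drive_tool", "body": {"deltas": [[0.65, 0.0022, 0, -0.0006, 0], [0.65, 0.0022, 0, -0.0006, 0], [0.65, 0.0022, 0, -0.0006, 0], [0.65, 0.0022, 0, -0.0006, 0], [0.65, 0.0022, 0, -0.0006, 0]]}}

```text
clock: 19.62
tcp_pos: [0.6025, 0.0025, 0.1852]
tool_rot: [0.706, 0.708, -0.0, 0.0]
force: [-2.3, -0.9, 0.9]
gripper_width: 0.353
```

{"method": "drive_tool", "body": {"deltas": [[0.65, 0.0022, 0, -0.0012, 0], [0.65, 0.0022, 0, -0.0012, 0], [0.65, 0.0022, 0, -0.0012, 0], [0.65, 0.0022, 0, -0.0012, 0], [0.65, 0.0022, 0, -0.0012, 0]]}}

```text
clock: 20.03
tcp_pos: [0.6137, 0.0026, 0.1793]
tool_rot: [0.706, 0.708, 0.0, 0.0]
force: [-1.0, -0.8, 3.2]
gripper_width: 0.351
```

Run:
```python
from h import *
s,c=wrist(); print(s["tcp_pos"],s["force"],s["ft_torque"],s["clock"])
cv2.imwrite("pics/w4.png",c["image"][:,:,::-1]); np.savez("w4.npz",**c)
```

```text
[0.61365727 0.00255885 0.17927283] [-1.03864719 -0.75696041  3.17281799] [-0.11846046  0.37968752  0.06299689] 20.0333
```

Next comes the fifth sweep, which finishes the full turn. Then I'll fit the data.

{"method": "drive_tool", "body": {"deltas": [[0.65, -0.002, 0, 0, 0], [0.65, 0, 0, 0.015, 0], [0.65, 0, 0, 0.02, 0], [0.65, 0, 0, 0.015, 0], [0.65, 0, 0, 0, 0]]}}

```text
clock: 20.5
tcp_pos: [0.6127, 0.0025, 0.2323]
tool_rot: [0.706, 0.708, 0.002, 0.002]
force: [0.2, 0.4, -0.3]
gripper_width: 0.351
```

{"method": "drive_tool", "body": {"deltas": [[0.65, -0.015, 0, 0, 0], [0.65, -0.025, 0, 0, 0], [0.65, -0.025, 0, 0, 0], [0.65, -0.021, 0, 0, 0], [0.65, 0, 0, 0, 0]]}}

```text
clock: 20.92
tcp_pos: [0.5214, 0.003, 0.2287]
tool_rot: [0.706, 0.708, -0.001, -0.001]
force: [2.5, 0.3, 0.1]
gripper_width: 0.351
```

{"method": "drive_tool", "body": {"deltas": [[0.65, 0, 0, -0.015, 0], [0.65, 0, 0, -0.015, 0], [0.65, 0, 0, -0.015, 0], [0.65, 0, 0, -0.008, 0], [0.65, 0, 0, 0, 0]]}}

```text
clock: 21.33
tcp_pos: [0.5243, 0.0027, 0.1743]
tool_rot: [0.706, 0.708, -0.001, -0.001]
force: [0.1, 0.7, 0.4]
gripper_width: 0.354
```

{"method": "drive_tool", "body": {"deltas": [[0.65, 0.0022, 0, 0.0005, 0], [0.65, 0.0022, 0, 0.0005, 0], [0.65, 0.0022, 0, 0.0005, 0], [0.65, 0.0022, 0, 0.0005, 0], [0.65, 0.0022, 0, 0.0005, 0]]}}

```text
clock: 21.75
tcp_pos: [0.5356, 0.0026, 0.1795]
tool_rot: [0.706, 0.708, -0.001, -0.0]
force: [-7.5, -0.2, 5.1]
gripper_width: 0.355
```

{"method": "drive_tool", "body": {"deltas": [[0.65, 0.0022, 0, 0.001, 0], [0.65, 0.0022, 0, 0.001, 0], [0.65, 0.0022, 0, 0.001, 0], [0.65, 0.0022, 0, 0.001, 0], [0.65, 0.0022, 0, 0.001, 0]]}}

```text
clock: 22.17
tcp_pos: [0.5472, 0.0025, 0.1846]
tool_rot: [0.706, 0.708, -0.0, -0.0]
force: [-4.6, -0.1, 2.9]
gripper_width: 0.351
```

{"method": "drive_tool", "body": {"deltas": [[0.65, 0.0022, 0, 0.0007, 0], [0.65, 0.0022, 0, 0.0007, 0], [0.65, 0.0022, 0, 0.0007, 0], [0.65, 0.0022, 0, 0.0007, 0], [0.65, 0.0022, 0, 0.0007, 0]]}}

```text
clock: 22.58
tcp_pos: [0.5586, 0.0025, 0.1874]
tool_rot: [0.706, 0.708, 0.0, 0.0]
force: [-3.8, -0.0, 2.4]
gripper_width: 0.349
```

{"method": "drive_tool", "body": {"deltas": [[0.65, 0.0022, 0, 0.0003, 0], [0.65, 0.0022, 0, 0.0003, 0], [0.65, 0.0022, 0, 0.0003, 0], [0.65, 0.0022, 0, 0.0003, 0], [0.65, 0.0022, 0, 0.0003, 0]]}}

```text
clock: 23.0
tcp_pos: [0.5696, 0.0025, 0.1888]
tool_rot: [0.706, 0.708, 0.0, 0.0]
force: [-3.0, -0.9, 1.9]
gripper_width: 0.35
```

{"method": "drive_tool", "body": {"deltas": [[0.65, 0.0022, 0, 0.0001, 0], [0.65, 0.0022, 0, 0.0001, 0], [0.65, 0.0022, 0, 0.0001, 0], [0.65, 0.0022, 0, 0.0001, 0], [0.65, 0.0022, 0, 0.0001, 0]]}}

```text
clock: 23.42
tcp_pos: [0.5804, 0.0025, 0.1893]
tool_rot: [0.706, 0.708, -0.0, -0.0]
force: [-3.7, -0.3, 2.2]
gripper_width: 0.35
```

{"method": "drive_tool", "body": {"deltas": [[0.65, 0.0022, 0, -0.0002, 0], [0.65, 0.0022, 0, -0.0002, 0], [0.65, 0.0022, 0, -0.0002, 0], [0.65, 0.0022, 0, -0.0002, 0], [0.65, 0.0022, 0, -0.0002, 0]]}}

```text
clock: 23.83
tcp_pos: [0.5915, 0.0025, 0.1883]
tool_rot: [0.706, 0.708, -0.0, 0.0]
force: [-4.0, -1.4, 1.9]
gripper_width: 0.347
```

{"method": "drive_tool", "body": {"deltas": [[0.65, 0.0022, 0, -0.0006, 0], [0.65, 0.0022, 0, -0.0006, 0], [0.65, 0.0022, 0, -0.0006, 0], [0.65, 0.0022, 0, -0.0006, 0], [0.65, 0.0022, 0, -0.0006, 0]]}}

```text
clock: 24.25
tcp_pos: [0.6027, 0.0024, 0.1853]
tool_rot: [0.706, 0.708, 0.0, 0.0]
force: [-2.9, -1.3, 2.5]
gripper_width: 0.35
```

{"method": "drive_tool", "body": {"deltas": [[0.65, 0.0022, 0, -0.0012, 0], [0.65, 0.0022, 0, -0.0012, 0], [0.65, 0.0022, 0, -0.0012, 0], [0.65, 0.0022, 0, -0.0012, 0], [0.65, 0.0022, 0, -0.0012, 0]]}}

```text
clock: 24.67
tcp_pos: [0.6137, 0.0026, 0.1793]
tool_rot: [0.706, 0.708, 0.0, 0.0]
force: [-1.2, -1.5, 4.3]
gripper_width: 0.351
```

```bash
cat > fit.py <<'E'
import numpy as np
X0=[.5476,.5586,.5696,.5805,.5915,.6025,.6136]; Z0=[.184,.1874,.1888,.1893,.1882,.1852,.1792]
D=[]
for k,fs in enumerate([
 [(-4.0,2.2,.5632,.1866),(-2.7,1.3,.5736,.1879),(-4.4,3.3,.5835,.1878),(-2.7,1.2,.5936,.1864),(-2.4,3.9,.6037,.1828),(-1.1,3.0,.6137,.1772)],
 [(-5.7,3.9,.5357,.1794),(-3.7,2.2),(-1.9,1.1),(-2.0,1.3),(-1.6,.4),(-1.4,0),(-1.2,.7),(-.9,1.2)],
 [(-1.6,1.8,.5368,.1794),(-2.0,1.9),(-.7,.6),(-.5,0),(-.6,1.),(-.9,0),(-1.9,.1),(-.7,1.3)],
 [(-2.6,1.1,.5367,.1793),(-2.6,1.5),(-2.0,1.),(-2.,.9),(-1.4,1.1),(-3.5,1.2),(-2.3,.9),(-1.0,3.2)],
 [(-7.5,5.1,.5356,.1795),(-4.6,2.9),(-3.8,2.4),(-3.,1.9),(-3.7,2.2),(-4.,1.9),(-2.9,2.5),(-1.2,4.3)]]):
    for i,f in enumerate(fs):
        x,z=(f[2],f[3]) if len(f)==4 else (X0[i-1],Z0[i-1])
        D.append((k,x-.568,z-.125,f[0],f[1]))
D=np.array(D)
th=np.linspace(-.8,.8,3201)
def ana(bx,g=.015,sel=None):
    P,T=[],[]
    for k,x,h,fx,fz in D:
        pad=x-g
        # the vane's near face must not pass the pad: earliest contact (edge at r=80 or fingertip at h)
        e=.08*np.sin(th)-.004*np.cos(th); eh=.08*np.cos(th)+.004*np.sin(th)
        face=h*np.tan(th)-.004/np.cos(th)
        cx=np.where(th<0,e,face); i=np.argmin(abs(cx-pad)); t=th[i]
        ch=eh[i] if t<0 else h
        P.append(t+1.2566*k); T.append(ch*(-(fx-bx))-pad*(-fz))
    P=np.array(P);T=np.array(T); sel=np.ones(len(P),bool) if sel is None else sel
    M=np.c_[np.ones(len(P)),np.sin(P),np.cos(P)]
    w=np.linalg.lstsq(M[sel],T[sel],rcond=None)[0]; r=T-M@w
    # T = D - A sin(P+b): -A cos b = w1, -A sin b = w2
    A=np.hypot(w[1],w[2]); b=np.arctan2(-w[2],-w[1])
    return P,T,r,w[0],A,b
if __name__=="__main__":
    first=np.array([0]*6+[1]+[0]*7+[1]+[0]*7+[1]+[0]*7+[1]+[0]*7,bool)
    for bx in(0,.4):
        for sel in(None,~first):
            P,T,r,d,A,b=ana(bx,sel=sel); print("D %.3f A %.3f b %.3f rms %.3f  phi_down %.3f"%(d,A,b,r.std(),(np.pi-b)%(2*np.pi)))
    print(np.c_[P,T,r].round(3).tolist())
E
python3 fit.py
```

```text
D 0.156 A 0.095 b -0.777 rms 0.030  phi_down 3.918
D 0.155 A 0.092 b -0.808 rms 0.030  phi_down 3.950
D 0.183 A 0.095 b -0.775 rms 0.031  phi_down 3.917
D 0.182 A 0.092 b -0.807 rms 0.031  phi_down 3.948
[[-0.2, 0.298, 0.038], [-0.068, 0.234, -0.018], [0.072, 0.303, 0.059], [0.235, 0.203, -0.029], [0.409, 0.243, 0.025], [0.597, 0.17, -0.031], [0.675, 0.21, 0.016], [0.849, 0.217, 0.039], [0.997, 0.149, -0.016], [1.139, 0.172, 0.02], [1.28, 0.128, -0.012], [1.453, 0.114, -0.012], [1.633, 0.11, -0.004], [1.835, 0.107, 0.004], [1.948, 0.048, -0.05], [2.105, 0.105, 0.012], [2.254, 0.069, -0.021], [2.395, 0.071, -0.019], [2.537, 0.062, -0.029], [2.71, 0.082, -0.012], [2.89, 0.14, 0.039], [3.092, 0.099, -0.013], [3.203, 0.145, 0.026], [3.362, 0.162, 0.032], [3.51, 0.159, 0.016], [3.652, 0.177, 0.023], [3.793, 0.113, -0.055], [3.966, 0.257, 0.073], [4.146, 0.18, -0.02], [4.348, 0.174, -0.044], [4.443, 0.268, 0.043], [4.618, 0.257, 0.017], [4.767, 0.262, 0.013], [4.908, 0.243, -0.014], [5.05, 0.258, -0.006], [5.223, 0.294, 0.024], [5.403, 0.247, -0.026], [5.605, 0.218, -0.055]]
```

View pics/w4.png

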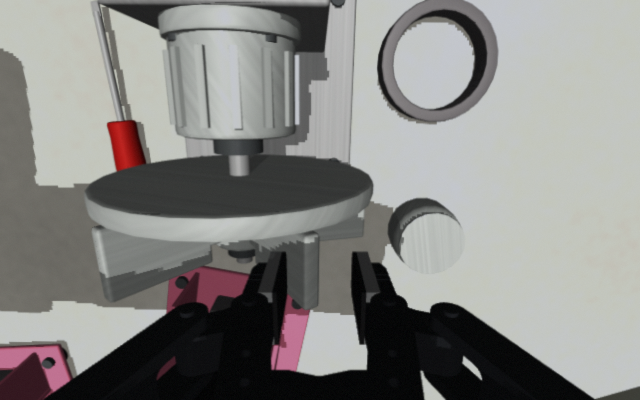

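The fit is clean: drag 0.156 N·m, imbalance 0.095 N·m, and heavy side down at φ ≈ 3.93 ± 0.07 rad, with φ now about 5.60. The shortest way is to turn back 1.67 rad, which also serves as a check from the other direction.

{"method": "drive_tool", "body": {"deltas": [[0.65, -0.0028, 0, 0, 0], [0.65, -0.0028, 0, 0, 0], [0.65, -0.0028, 0, 0, 0], [0.65, -0.0028, 0, 0, 0], [0.65, -0.0024, 0, 0, 0]]}}

```text
clock: 25.08
tcp_pos: [0.5994, 0.0026, 0.1793]
tool_rot: [0.706, 0.708, 0.0, 0.0]
force: [2.8, -0.2, 1.4]
gripper_width: 0.351
```

{"method": "drive_tool", "body": {"deltas": [[0.65, -0.0022, 0, 0.001, 0], [0.65, -0.0022, 0, 0.001, 0], [0.65, -0.0022, 0, 0.001, 0], [0.65, -0.0022, 0, 0.001, 0], [0.65, -0.0022, 0, 0.001, 0]]}}

```text
clock: 25.5
tcp_pos: [0.5886, 0.0025, 0.1845]
tool_rot: [0.706, 0.708, 0.0, 0.0]
force: [0.9, 0.2, 0.7]
gripper_width: 0.345
```

{"method": "drive_tool", "body": {"deltas": [[0.65, -0.0022, 0, 0.0007, 0], [0.65, -0.0022, 0, 0.0007, 0], [0.65, -0.0022, 0, 0.0007, 0], [0.65, -0.0022, 0, 0.0007, 0], [0.65, -0.0022, 0, 0.0007, 0]]}}

```text
clock: 25.92
tcp_pos: [0.5774, 0.0026, 0.1878]
tool_rot: [0.706, 0.708, -0.0, -0.0]
force: [0.2, -0.9, 0.2]
gripper_width: 0.35
```

{"method": "drive_tool", "body": {"deltas": [[0.65, -0.0022, 0, 0.0003, 0], [0.65, -0.0022, 0, 0.0003, 0], [0.65, -0.0022, 0, 0.0003, 0], [0.65, -0.0022, 0, 0.0003, 0], [0.65, -0.0022, 0, 0.0003, 0]]}}

```text
clock: 26.33
tcp_pos: [0.5665, 0.0026, 0.1893]
tool_rot: [0.706, 0.708, -0.0, -0.0]
force: [0.5, 0.2, 0.2]
gripper_width: 0.354
```

{"method": "drive_tool", "body": {"deltas": [[0.65, -0.0022, 0, 0.0001, 0], [0.65, -0.0022, 0, 0.0001, 0], [0.65, -0.0022, 0, 0.0001, 0], [0.65, -0.0022, 0, 0.0001, 0], [0.65, -0.0022, 0, 0.0001, 0]]}}

```text
clock: 26.75
tcp_pos: [0.5555, 0.0026, 0.1898]
tool_rot: [0.706, 0.708, 0.0, 0.0]
force: [1.6, 0.5, 0.6]
gripper_width: 0.35
```

{"method": "drive_tool", "body": {"deltas": [[0.65, -0.0022, 0, -0.0002, 0], [0.65, -0.0022, 0, -0.0002, 0], [0.65, -0.0022, 0, -0.0002, 0], [0.65, -0.0022, 0, -0.0002, 0], [0.65, -0.0022, 0, -0.0002, 0]]}}

```text
clock: 27.17
tcp_pos: [0.5445, 0.0026, 0.1888]
tool_rot: [0.706, 0.708, 0.0, 0.0]
force: [1.0, -0.8, 1.4]
gripper_width: 0.351
```

{"method": "drive_tool", "body": {"deltas": [[0.65, -0.0022, 0, -0.0006, 0], [0.65, -0.0022, 0, -0.0006, 0], [0.65, -0.0022, 0, -0.0006, 0], [0.65, -0.0022, 0, -0.0006, 0], [0.65, -0.0022, 0, -0.0006, 0]]}}

```text
clock: 27.58
tcp_pos: [0.5335, 0.0025, 0.1858]
tool_rot: [0.706, 0.708, 0.0, 0.0]
force: [-0.0, -0.1, 0.9]
gripper_width: 0.351
```

{"method": "drive_tool", "body": {"deltas": [[0.65, -0.0022, 0, -0.0012, 0], [0.65, -0.0022, 0, -0.0012, 0], [0.65, -0.0022, 0, -0.0012, 0], [0.65, -0.0022, 0, -0.0012, 0], [0.65, -0.0022, 0, -0.0012, 0]]}}

```text
clock: 28.0
tcp_pos: [0.5225, 0.0026, 0.1797]
tool_rot: [0.706, 0.708, 0.0, -0.0]
force: [0.5, -1.0, 1.9]
gripper_width: 0.349
```

{"method": "drive_tool", "body": {"deltas": [[0.65, 0.002, 0, 0, 0], [0.65, 0, 0, 0.015, 0], [0.65, 0, 0, 0.02, 0], [0.65, 0, 0, 0.015, 0], [0.65, 0, 0, 0, 0]]}}

```text
clock: 28.42
tcp_pos: [0.526, 0.0024, 0.2323]
tool_rot: [0.706, 0.708, 0.001, 0.001]
force: [1.3, 0.1, 0.5]
gripper_width: 0.354
```

{"method": "drive_tool", "body": {"deltas": [[0.65, 0.015, 0, 0, 0], [0.65, 0.025, 0, 0, 0], [0.65, 0.025, 0, 0, 0], [0.65, 0.0215, 0, 0, 0], [0.65, 0, 0, 0, 0]]}}

```text
clock: 28.83
tcp_pos: [0.6138, 0.0024, 0.228]
tool_rot: [0.706, 0.708, 0.0, -0.0]
force: [-1.1, -0.3, -0.8]
gripper_width: 0.349
```

{"method": "drive_tool", "body": {"deltas": [[0.65, 0, 0, -0.015, 0], [0.65, 0, 0, -0.015, 0], [0.65, 0, 0, -0.015, 0], [0.65, 0, 0, -0.008, 0], [0.65, 0, 0, 0, 0]]}}

```text
clock: 29.25
tcp_pos: [0.6094, 0.0027, 0.1744]
tool_rot: [0.706, 0.708, -0.001, -0.002]
force: [-0.1, 0.8, -0.8]
gripper_width: 0.35
```

{"method": "drive_tool", "body": {"deltas": [[0.65, -0.0022, 0, 0.0005, 0], [0.65, -0.0022, 0, 0.0005, 0], [0.65, -0.0022, 0, 0.0005, 0], [0.65, -0.0022, 0, 0.0005, 0], [0.65, -0.0022, 0, 0.0005, 0]]}}

```text
clock: 29.67
tcp_pos: [0.602, 0.0024, 0.1811]
tool_rot: [0.706, 0.708, 0.002, 0.002]
force: [4.1, 0.5, 3.9]
gripper_width: 0.351
```

{"method": "drive_tool", "body": {"deltas": [[0.65, -0.0022, 0, 0.001, 0], [0.65, -0.0022, 0, 0.001, 0], [0.65, -0.0022, 0, 0.001, 0], [0.65, -0.0022, 0, 0.001, 0], [0.65, -0.0022, 0, 0.001, 0]]}}

```text
clock: 30.08
tcp_pos: [0.5889, 0.0026, 0.1845]
tool_rot: [0.706, 0.708, 0.0, -0.0]
force: [3.0, 0.7, 2.0]
gripper_width: 0.352
```

{"method": "drive_tool", "body": {"deltas": [[0.65, -0.0022, 0, 0.0007, 0], [0.65, -0.0022, 0, 0.0007, 0], [0.65, -0.0022, 0, 0.0007, 0], [0.65, -0.0022, 0, 0.0007, 0], [0.65, -0.0022, 0, 0.0007, 0]]}}

```text
clock: 30.5
tcp_pos: [0.5779, 0.0026, 0.1878]
tool_rot: [0.706, 0.708, -0.0, -0.0]
force: [2.8, 0.4, 1.3]
gripper_width: 0.35
```

{"method": "drive_tool", "body": {"deltas": [[0.65, -0.002, 0, 0.0003, 0], [0.65, -0.002, 0, 0.0003, 0], [0.65, -0.002, 0, 0.0003, 0], [0.65, -0.001, 0, 0.0003, 0], [0.65, -0.0005, 0, 0.0003, 0]]}}

```text
clock: 30.92
tcp_pos: [0.5703, 0.0026, 0.1892]
tool_rot: [0.706, 0.708, -0.0, -0.0]
force: [1.9, 0.9, -0.7]
gripper_width: 0.348
```

```bash
cat > fit2.py <<'E'
from fit import *
P,T,_,_,_,_=ana(0)
R=[(4,.5886,.1845,.9,.7),(4,.5774,.1878,.2,.2),(4,.5665,.1893,.5,.2),(4,.5555,.1898,1.6,.6),(4,.5445,.1888,1.0,1.4),(4,.5335,.1858,0,.9),(4,.5225,.1797,.5,1.9)]
Q,U=[],[]
for k,x,z,fx,fz in R:
    x-=.568;h=z-.125;pad=x+.015
    e=.08*np.sin(th)+.004*np.cos(th); face=h*np.tan(th)+.004/np.cos(th)
    i=np.argmin(abs(np.where(th>0,e,face)-pad));t=th[i];ch=.08*np.cos(t)-.004*np.sin(t) if t>0 else h
    Q.append(t+1.2566*k);U.append(-ch*fx+pad*fz)
Q=np.array(Q);U=np.array(U)
A_=np.r_[np.c_[np.ones(len(P)),np.sin(P),np.cos(P)],np.c_[-np.ones(len(Q)),np.sin(Q),np.cos(Q)]]
w=np.linalg.lstsq(A_,np.r_[T,U],rcond=None)[0]; b=np.arctan2(-w[2],-w[1])
print(w[0],np.hypot(w[1],w[2]),"phi_down",(np.pi-b)%(2*np.pi)); print(np.c_[Q,U].round(3).tolist())
E
python3 fit2.py
```

```text
0.1533333944402029 0.10002556220581545 phi_down 3.889737091256766
[[5.437, -0.04], [5.286, -0.01], [5.146, -0.037], [5.003, -0.102], [4.832, -0.076], [4.653, -0.018], [4.454, -0.085]]
```

{"method": "drive_tool", "body": {"deltas": [[0.65, 0.003, 0, 0, 0], [0.65, 0, 0, 0.015, 0], [0.65, 0, 0, 0.025, 0], [0.65, 0, 0, 0.03, 0], [0.65, 0, 0, 0.02, 0]], "squeeze": 40}}

```text
clock: 31.33
tcp_pos: [0.5736, 0.0026, 0.2811]
tool_rot: [0.706, 0.708, -0.0, -0.0]
force: [0.9, 0.3, -0.4]
gripper_width: 0.349
```

{"method": "drive_tool", "body": {"deltas": [[0, 0.003, 0.003, 0, 0.1], [0, 0.004, 0.004, 0, 0.12], [0, 0, 0.004, 0, 0.12], [0, 0, 0, 0, 0.12], [0, 0, 0, 0, 0.12]]}}

```text
clock: 31.75
tcp_pos: [0.5803, 0.0138, 0.2788]
tool_rot: [0.472, 0.882, -0.0, -0.001]
force: [0.0, 0.1, -0.8]
gripper_width: 0.999
```

{"method": "drive_tool", "body": {"deltas": [[0, 0, 0, 0, 0.12], [0, 0, 0, 0, 0.12], [0, 0, 0, 0, 0.12], [0, 0, 0, 0, 0.12], [0, 0, 0, 0, 0.12]]}}

```text
clock: 32.17
tcp_pos: [0.5802, 0.0136, 0.2788]
tool_rot: [0.19, 0.982, -0.0, -0.001]
force: [0.1, 0.4, 0.3]
gripper_width: 1.003
```

{"method": "drive_tool", "body": {"deltas": [[0, 0, 0, 0, 0.12], [0, 0, 0, 0, 0.12], [0, 0, 0, 0, 0.12], [0, 0, 0, 0, 0.03], [0, 0, 0, 0, 0]]}}

```text
clock: 32.58
tcp_pos: [0.5803, 0.0136, 0.2788]
tool_rot: [-0.001, 1.0, 0.0, -0.001]
force: [0.8, 0.1, -0.2]
gripper_width: 0.995
```

Run:
```python
from h import *
s,c=wrist(); print(s["tcp_pos"],s["tool_rot"],s["gripper_width"],s["clock"],s["joints"][5])
cv2.imwrite("pics/w5.png",c["image"][:,:,::-1]); np.savez("w5.npz",**c)
A=np.array([.568,.008,.125])
print(proj(c,[A+[.0133,-.018,.079],A+[.0133,.018,.079],A+[.078,.0235,0],A+[0,-.018,0],s["tcp_pos"]]).round(0))
```

```text
[0.58028973 0.01358883 0.27879529] [-1.32609992e-03  9.99998794e-01  3.90199315e-05 -8.07773680e-04] 0.9950593475999734 32.5833 -0.10511359035483087
[[285. 218.]
 [338. 218.]
 [338. 255.]
 [293. 175.]
 [320. 270.]]
```

View pics/w5.png

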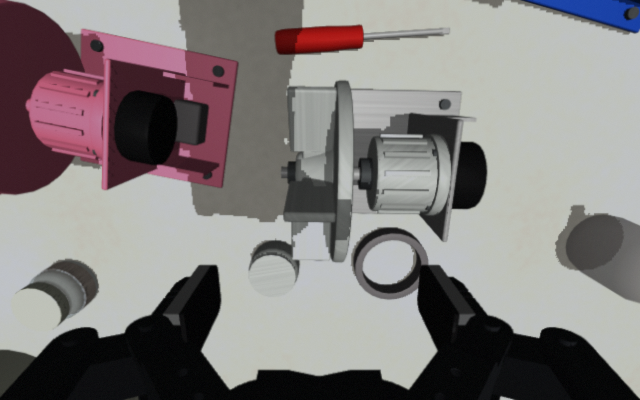

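The vane tip sits at (285–338, ~215), against a predicted row of 218. Vane plus disc is centred on column 319, midway between the fingers. I'll go down and grip.

{"method": "drive_tool", "body": {"deltas": [[0, 0, 0, -0.015, 0], [0, 0, 0, -0.02, 0], [0, 0, 0, -0.02, 0], [0, 0, 0, -0.02, 0], [0, 0, 0, -0.015, 0]]}}

```text
clock: 33.05
tcp_pos: [0.5798, 0.0136, 0.1875]
tool_rot: [0.0, 1.0, 0.0, -0.001]
force: [0.7, -0.2, -0.1]
gripper_width: 1.002
```

{"method": "drive_tool", "body": {"deltas": [[0, 0, 0, -0.01, 0], [0, 0, 0, -0.004, 0], [0.2, 0, 0, 0, 0], [0.3, 0, 0, 0, 0], [0.35, 0, 0, 0, 0]]}}

```text
clock: 33.47
tcp_pos: [0.5813, 0.0135, 0.1763]
tool_rot: [-0.0, 1.0, -0.0, 0.001]
force: [-0.6, -0.1, -0.3]
gripper_width: 0.654
```

{"method": "drive_tool", "body": {"deltas": [[0.4, 0, 0, 0, 0], [0.45, 0, 0, 0, 0], [0.5, 0, 0, 0, 0], [0.6, 0, 0, 0, 0], [1, 0, 0, 0, 0]]}}

```text
clock: 33.88
tcp_pos: [0.5815, 0.0127, 0.1766]
tool_rot: [-0.0, 1.0, -0.001, 0.001]
force: [-0.7, -3.3, 6.5]
gripper_width: 0.541
```

{"method": "drive_tool", "body": {"deltas": [[1, 0, 0, 0, 0], [1, 0, 0, 0, 0], [1, 0, 0, 0, 0], [1, 0, 0, 0, 0], [1, 0, 0, 0, 0]]}}

```text
clock: 34.3
tcp_pos: [0.5815, 0.0127, 0.1765]
tool_rot: [-0.0, 1.0, -0.001, 0.001]
force: [0.7, -4.4, 5.7]
gripper_width: 0.539
```

Run:
```python
from h import *
s,c=wrist(); print(s)
cv2.imwrite("pics/w6.png",c["image"][:,:,::-1])
t=viewer.capture("top")["image"][:,:,::-1]; a=t[110:260,140:320]; b=c["image"][40:290,170:520,::-1]
cv2.imwrite("pics/fin.png",np.hstack([cv2.resize(a,(400,400)),cv2.resize(b,(400,286))[:, :] if 0 else cv2.resize(b,(400,400))]))
A=np.array([.568,.008,.125])
print(proj(c,[A+[.0133,-.018,.079],A+[.0133,.018,.079]]).round(0))
```

```text
{'clock': 34.3, 'joints': array([-0.10305245,  0.42989797, -0.09487706,  1.04366557, -0.00147164,
       -0.10339485]), 'qvel': array([ 0.00059858,  0.00072155,  0.00097951, -0.00055396, -0.00085129,
       -0.00100606]), 'joint_efforts': array([  2.44912773, -58.73321056,  30.16951203,  -0.11370741,
         1.30813245,  -0.18180384]), 'tcp_pos': array([0.5815073 , 0.01267067, 0.17654774]), 'tool_rot': array([-1.70335060e-04,  9.99999021e-01, -8.53268674e-04,  1.09577466e-03]), 'force': array([ 0.68005571, -4.44477365,  5.67061237]), 'ft_torque': array([-0.94039289,  0.097893  , -0.2007586 ]), 'gripper_width': 0.5391957619106136}
[[261. 303.]
 [354. 303.]]
```

View pics/fin.png

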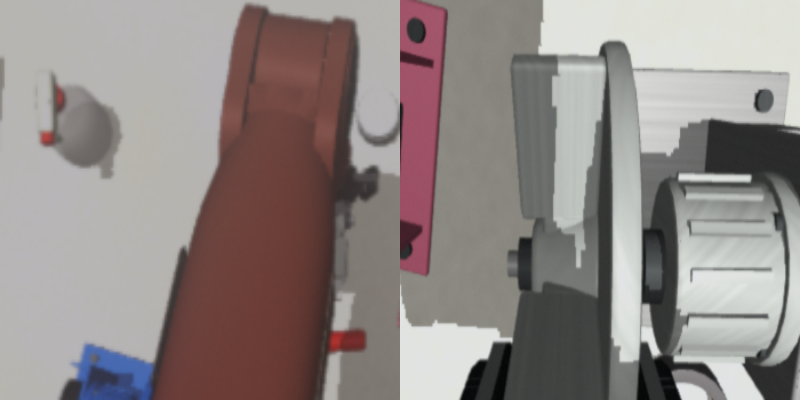

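The grip holds at 45.8 mm, about the width of vane plus disc. I'll check the wheel's angle from the other vane's tip edge, at original pixel (269,75), before handing in.

Run:
```python
from h import *
s,c=wrist(); A=np.array([.568,.008,.125])
for t in(-.05,.05,.16,.3,.4):
    a=t-1.2566; print(t,proj(c,A+[.08*np.sin(a)-.004*np.cos(a),-.018,.08*np.cos(a)+.004*np.sin(a)]).round(0), proj(c,A+[.08*np.sin(a)+.004*np.cos(a),-.018,.08*np.cos(a)-.004*np.sin(a)]).round(0))
print(s["clock"],s["force"],s["gripper_width"]); bot.close_job()
```

```text
-0.05 [[273.  64.]] [[271.  68.]]
0.05 [[271.  68.]] [[269.  73.]]
0.16 [[269.  74.]] [[267.  82.]]
0.3 [[266.  86.]] [[264.  97.]]
0.4 [[264.  97.]] [[262. 111.]]
34.4 [-0.69363705 -4.04587294  6.6203373 ] 0.5399650064831327
the job is handed in; nothing more can be done
```

I turned the wheel until its heavy side points straight down, by my estimate within about 5°, and handed the job in with the fingers still gripping it. No verdict was reported.

- **Feeling the pull:** I pushed the vanes through one slow full turn and part of the way back. The fit gave a bearing drag of about 0.155 N·m and an imbalance of about 0.10 N·m.
- **Where the heavy side is:** the fit puts it straight down when the vane now near the top leans about 7–10° (0.12–0.18 rad) towards +x. I set that vane at about 9.5° and then gripped across the vane and back disc with a 40 N squeeze.
- **Last checks:**
  - Before gripping, the vane tip was within about 3 pixels of its predicted place.
  - After gripping, another vane's corner at about (269, 75) matched the prediction for the intended angle, (269, 74).
  - The fingers stopped at 45.8 mm, close to the 47 mm of vane plus disc.
  - Forces were steady and small, and the clock read 34.4 s at hand-in.
- **Disagreement:** single torque readings scattered by about 0.03 N·m. The full-turn fit and the fit with the backward push differ by about 2–3° on where straight down is, well inside the 20° allowed.
- **Not checked:** I took no final measurement of the other items on the counter. I saw no contact with them, and the arm's forces stayed low throughout.

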